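# Carry the clean clock train over to the assembly block in order

### The job

The four clean clock wheels stand in the drying tubes in the order in which they run in this clock. Take each by its arbor and set it upright in the bored wooden assembly block, one to a bore with the wheel lying flat on the block, so that they stand there in the same order from left to right (as seen from the robot) as they did on the tray. Set them down without dropping them.

Things in the scene. Friction and masses are not known exactly. Their poses are not given: they have to be found in the camera images.
- great_wheel: Loose brass clock wheel, the largest: 66 mm, solid plate, small steel ratchet on its face; 0.08-0.17 kg. Origin on the axis in the underside of the 4 mm thick toothed wheel; z up. Above: 14 mm collet to 8 mm, then the plain 8 mm steel arbor to 56 mm (grip it from above at about 34 mm, fingertips above 10 mm), thin pivot to 60 mm. Below: arbor with 10 mm pinion down to -28 mm.
- centre_wheel: Loose brass clock wheel, 58 mm across, four spokes, 0.06-0.12 kg. Origin, collet, arbor, pinion and all heights as for the great wheel.
- third_wheel: Loose brass clock wheel, 50 mm across, six spokes, 0.05-0.1 kg. Origin, collet, arbor, pinion and all heights as for the great wheel.
- escape_wheel: Loose brass clock wheel, the smallest: 44 mm across, few long pointed teeth, three spokes, 0.04-0.08 kg. Origin, collet, arbor, pinion and all heights as for the great wheel.
- tube_a: One of four identical grey drying tubes fixed upright on the tray: the one in which the great wheel stands at the start, lying flat on its rim, lower arbor hanging in the bore. Tube 34 mm outside, 26 mm bore, 38 mm tall, on a grey foot 62 by 70 mm; origin at the underside of the foot (4 mm above the bench), z up.
- tube_b: One of four identical grey drying tubes fixed upright on the tray: the one in which the centre wheel stands at the start, lying flat on its rim, lower arbor hanging in the bore. Tube 34 mm outside, 26 mm bore, 38 mm tall, on a grey foot 62 by 70 mm; origin at the underside of the foot (4 mm above the bench), z up.
- tube_c: One of four identical grey drying tubes fixed upright on the tray: the one in which the third wheel stands at the start, lying flat on its rim, lower arbor hanging in the bore. Tube 34 mm outside, 26 mm bore, 38 mm tall, on a grey foot 62 by 70 mm; origin at the underside of the foot (4 mm above the bench), z up.
- tube_d: One of four identical grey drying tubes fixed upright on the tray: the one in which the escape wheel stands at the start, lying flat on its rim, lower arbor hanging in the bore. Tube 34 mm outside, 26 mm bore, 38 mm tall, on a grey foot 62 by 70 mm; origin at the underside of the foot (4 mm above the bench), z up.
- drip_tray: White tray, fixed, 70 mm (x) by 320 mm (y), rim 10 mm high; origin at the centre of its underside, on the bench; z up. The tubes stand on its y axis at +114, +38, -38, -114 mm; +y is its left end seen from the robot, within 0.14 rad of world y. Tube rims, so the wheels' undersides, are 42 mm above the bench. The tray lies nearer to the robot than the block, or beyond it.
- block: Assembly block of pale wood, fixed, 60 mm (x) by 320 mm (y), 42 mm high; origin at the centre of its underside, on the bench; z up. Four bores in its top, 26 mm wide, 34 mm deep, on its y axis at +114, +38, -38, -114 mm; +y is its left end seen from the robot, within 0.14 rad of world y. A wheel in a bore lies flat on the top (underside at 42 mm); its arbor has 8 mm of play each way.
Mind the look-alikes: they are no part of the job. What is shaped like the centre_wheel but blue is not meant.

How it is judged:
By the outcome, as a careful person would: the job done as asked, in the order asked, and still so for the second after the job is handed in, with the robot touching nothing.
It also fails if it takes over 93 s, if anything falls off the work surface, if the arm or the gripper's body presses on something with over 40 N, if the wrist force passes 120 N, or if a joint passes its speed limit or range.

### The arm

A 7-joint arm with a two-finger parallel gripper is mounted at the origin on the work surface. World frame = base frame: x ahead of the robot, y to its left, z up, the work surface at z = 0. Lengths are in m, angles in degrees, forces in N, time in s.
With the tool pointing down it reaches from about 0.4 to 0.85 m from the base axis. Payload 4.5 kg.
Tool frame: the origin (TCP) lies where the fingers leave the gripper's body, on its centre line; the fingertips stand 64 mm ahead of it and the grasp point (between the pads) lies 45 mm ahead of it; y points along the fingers, z is the direction in which the jaws open and shut, and the axes are right-handed (so a half turn about y gives the same grasp; the last joint's range is limited). The gripper opens to 88 mm and grips with 3 to 60 N. Pads are 18 mm wide; open, the fingers measure 123 mm over their backs; the gripper's body (75 mm by 187 mm) begins 45 mm behind the grasp point.
Start: joints at [71.436, 39.483, -11.15, 89.685, 9.013, 51.709, -12.324], TCP at [0.219, -0.585, 0.303] pointing down, gripper open.
Joint ranges: [-172.22, 172.22], [-26.19, 119.32], [-84.43, 86.54], [7.71, 146.69], [-57.33, 237.33], [2.42, 119.75], [-152.13, 152.13]. Speed limits (degrees/s): [147.25, 147.25, 180, 180, 180, 180, 180].

### API

Orientations are given as a 3x3 rotation matrix whose columns are the frame's x, y, z axes.
In Python, from cell import status, get_image, job gives the robot as it stands.
- The arm moves only by the tool step_arm, never from a script. Its argument "series" is a list of rows, each an object of numbers: "dx", "dy", "dz": the shift along the tool's x, y, z in mm; "ax", "ay", "az": the turn, a rotation vector about the tool's x, y, z in degrees; "claw": the opening, from -1 (shut) to 1 (fully open). A call has 1 to 10 rows; each row shifts and turns the commanded pose from where the row before left it, along the tool's axes as they then stand; what a row does not reach is not made up. A row lasts 1/10 s, in which the tool goes at most 50 mm and 8.59 degrees, less where a joint would pass 70% of its speed; a pose out of reach is approached as far as the arm can. A call is refused whole if a number of a shift passes 50 or a number of a turn 8.59, either way. A call with a gripper value outside its range is refused whole. The fingers move at their own pace and stop on an object; "force" is the grip in N (left out, the last holds). Time passes only in rows, so rows that do not move let the fingers close. It gives the time, the measured TCP pose, the force and the opening at its end, in the units of the state.
- status.sense(): the state, without advancing time (a new reading comes with each control period).
- get_image(name): name is "side" or "top" or "wrist"; returns a dict with "img" (384x512x3 uint8, red, green, blue), "vfov" (degrees; the focal length in pixels is half the picture's height over the tangent of half this angle, whatever the lens; pixels are square), "cx", "cy" (the principal point, pixels), "origin" and "attitude" of the camera in the world. Camera axes: x right, y down, z forward; pixel columns grow to the right and rows downward; lengths in m; the calibration is good to about 2 mm. A picture is of the moment at which its call begins. There is no depth.
- job.job_done(): hands the job in, once; it reports no verdict.
The state is a dict: "clock": time; "joints": joint angles; "dq": joint speeds; "joint_torque": joint torques, N m; "tool_pos": TCP position; "tcp_rot": TCP orientation; "ft_force": force on the tool from outside, world axes, zero at the start; "wrist_torque": the same for the moment, N m; "gripper_width": finger opening in m.
Only numpy, scipy, OpenCV 4.12 (cv2) and the standard library are available. Lean on these libraries where they do the work, as an engineer would, in place of code of your own. Each camera call takes 0.05 s, during which the arm holds its last target.

## Working session

There is one attempt and no reset: what is moved stays moved. The work goes in short steps, Python scripts to look and compute and a tool call to move; the robot and the scene stay as the last step left them, time stands still between calls to the robot, and variables do not carry over. Pictures are saved under pics/ and viewed, and the job is handed in when it is done.

Besides the shell and the picture viewer there is one more tool, called after "Request:" as name([rows], argument=value, ...), one row to a line, values as JSON. step_arm: Moves the arm, as the interface text tells. Its arguments: {"type":"object","properties":{"series":{"type":"array"},"force":{"type":"number"}},"required":["series"]}

```bash
ls; mkdir -p pics
python3 - <<'E'
from cell import status,get_image
import cv2,numpy as np
np.set_printoptions(precision=4,suppress=True)
for n in ["side","top","wrist"]:
    d=get_image(n); cv2.imwrite(f"pics/{n}0.png",d["img"][:,:,::-1])
    print(n,d["vfov"],d["cx"],d["cy"],d["origin"],np.array(d["attitude"]).tolist(),[k for k in d])
print(status.sense())
E
```

```text
pics
side 49.48150891158795 257.13123545363385 195.04633895798142 [0.1757 0.3608 0.6491] [[-0.7425884817366768, -0.5183518213516949, 0.4241152391666652], [-0.6697460726863016, 0.5732168100276833, -0.4720833473264672], [0.0015952784372351538, -0.6346131719426152, -0.7728282972844875]] ['img', 'vfov', 'cx', 'cy', 'origin', 'attitude']
top 48.444499070993096 259.0019567225447 187.00898278845884 [0.3686 0.0038 0.9336] [[-0.01978946968403192, -0.986053503040794, 0.16524789266615114], [-0.9997631707846818, 0.01801971767414163, -0.012202135776311183], [0.009054238354720145, -0.16545023093342376, -0.9861765774200343]] ['img', 'vfov', 'cx', 'cy', 'origin', 'attitude']
wrist 70.00099560957962 253.90737479652705 191.50794639062545 [ 0.2929 -0.5576  0.3837] [[0.3515279431563325, -0.8913453855436055, -0.286236805548128], [-0.9361763652555324, -0.3351458231088149, -0.10607115719955232], [-0.0013850332903738037, 0.3052551079389722, -0.9522696050803828]] ['img', 'vfov', 'cx', 'cy', 'origin', 'attitude']
{'clock': 0.15, 'joints': array([ 71.4344,  39.5211, -11.1468,  89.7293,   9.013 ,  51.7082,
       -12.3248]), 'dq': array([ 0.0913, -0.2119,  0.0164, -0.2227, -0.0969, -0.0906,  0.0669]), 'joint_torque': array([ -0.0014, -52.7863,  -1.2685, -15.3586,  -0.0524,   0.0039,
         0.0001]), 'tool_pos': array([ 0.2188, -0.5851,  0.3021]), 'tcp_rot': array([[-0.9366, -0.0006,  0.3503],
       [-0.3503,  0.0012, -0.9366],
       [ 0.0001, -1.    , -0.0013]]), 'ft_force': array([-0.2676,  0.3774,  0.8928]), 'wrist_torque': array([ 0.0215,  0.0288, -0.0094]), 'gripper_width': 0.08791225058510171}
```

View pics/top0.png

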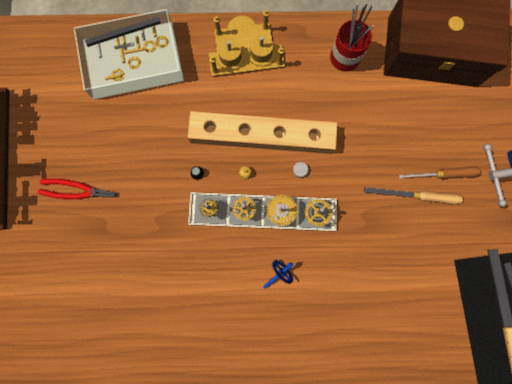

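View pics/side0.png

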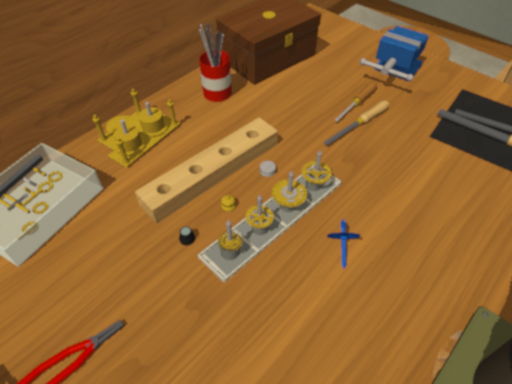

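View pics/wrist0.png

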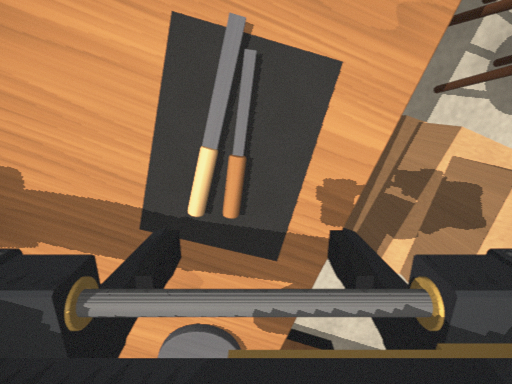

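The tray is nearer the robot than the block. From the left, the wheels at top-view pixels are escape (209,207), third (244,208), great (282,210) and centre (320,212). The bores are at (210,127), (244,129), (279,132) and (315,134). The blue decoy is at (284,271). Next I measure these accurately.

```bash
cat > h.py <<'E'
import numpy as np,cv2
from cell import status,get_image
np.set_printoptions(precision=4,suppress=True)
def ray(d,u,v):
    f=d["img"].shape[0]/2/np.tan(np.radians(d["vfov"])/2)
    r=np.array(d["attitude"])@np.array([(u-d["cx"])/f,(v-d["cy"])/f,1.])
    return np.array(d["origin"]),r
def onz(d,u,v,z):
    o,r=ray(d,u,v); return o+r*(z-o[2])/r[2]
def proj(d,p):
    f=d["img"].shape[0]/2/np.tan(np.radians(d["vfov"])/2)
    c=np.array(d["attitude"]).T@(np.array(p)-d["origin"]); return np.array([d["cx"]+f*c[0]/c[2],d["cy"]+f*c[1]/c[2]])
def save(name,img,box=None,s=1):
    if box: img=img[box[1]:box[3],box[0]:box[2]]
    cv2.imwrite("pics/"+name+".png",cv2.resize(img,None,fx=s,fy=s,interpolation=cv2.INTER_CUBIC)[:,:,::-1])
E
python3 - <<'E'
from h import *
d=get_image("top"); save("top1",d["img"],(180,100,345,240),4.8)
hsv=cv2.cvtColor(d["img"],cv2.COLOR_RGB2HSV)
for p in [(197,118),(225,120),(210,127),(192,200),(228,212),(330,150)]: print(p,d["img"][p[1],p[0]],hsv[p[1],p[0]])
s=get_image("side"); save("side1",s["img"],(130,110,350,285),3.4)
E
```

```text
(197, 118) [239 200 123] [ 20 124 239]
(225, 120) [239 200 121] [ 20 126 239]
(210, 127) [138  99  58] [ 15 148 138]
(192, 200) [131 123 106] [ 20  49 131]
(228, 212) [142 131 114] [ 18  50 142]
(330, 150) [86 61 37] [ 15 145  86]
```

View pics/top1.png

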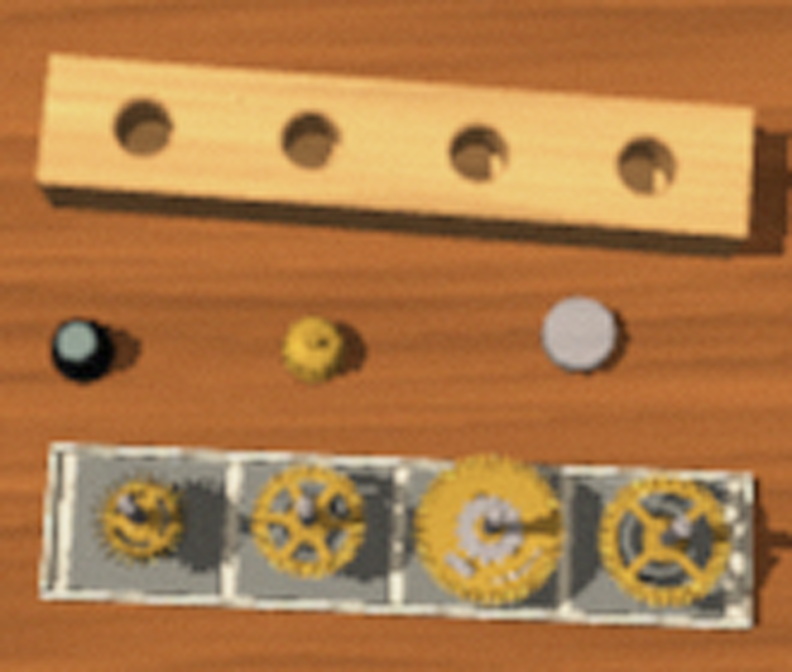

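View pics/side1.png

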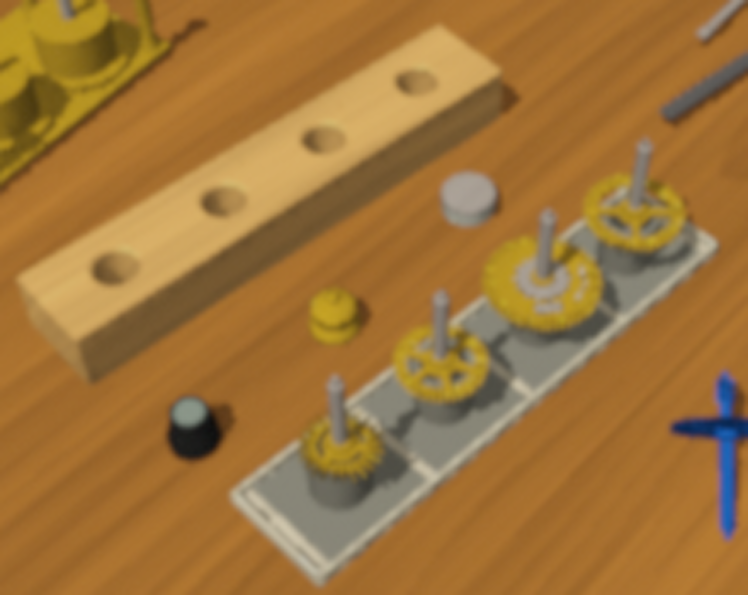

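Order confirmed: escape, third (six spokes), great (solid), centre (four spokes).

Run:
```python
from h import *
d=get_image("top"); im=d["img"]
S=4; box=(180,100,345,240)
def up(x): return cv2.resize(im[box[1]:box[3],box[0]:box[2]],None,fx=S,fy=S,interpolation=cv2.INTER_CUBIC)
U=up(0); hsv=cv2.cvtColor(U,cv2.COLOR_RGB2HSV)
def px(x,y): return (x+.5)/S-.5+box[0],(y+.5)/S-.5+box[1]
m=cv2.inRange(hsv,(14,60,195),(26,175,255))
n,l,st,_=cv2.connectedComponentsWithStats(m)
b=(l==(1+np.argmax(st[1:,4]))).astype(np.uint8)*255
cs,hi=cv2.findContours(b,cv2.RETR_CCOMP,cv2.CHAIN_APPROX_NONE)
k=max(range(len(cs)),key=lambda i:cv2.contourArea(cs[i]))
pts=np.array([onz(d,*px(*p),.042)[:2] for p in cs[k][:,0]],np.float32)
r=cv2.minAreaRect(pts*1000); print("block",r)
for i,c in enumerate(cs):
    if hi[0][i][3]==k and cv2.contourArea(c)>200:
        q=np.array([onz(d,*px(*p),.042)[:2] for p in c[:,0]],np.float32)*1000
        print("bore",cv2.minEnclosingCircle(q),cv2.fitEllipse(q))
# wheels
m=cv2.inRange(hsv,(20,150,110),(32,255,255)); m[:int(S*80)]=0
n,l,st,_=cv2.connectedComponentsWithStats(m)
for i in range(1,n):
    if st[i,4]>400:
        ys,xs=np.nonzero(l==i)
        q=np.array([onz(d,*px(x,y),.044)[:2] for x,y in zip(xs,ys)],np.float32)*1000
        print("wheel",st[i],cv2.minEnclosingCircle(q))
# tray
m=cv2.inRange(hsv,(0,0,70),(40,90,255)); 
n,l,st,_=cv2.connectedComponentsWithStats(m); i=1+np.argmax(st[1:,4])
ys,xs=np.nonzero(l==i)
q=np.array([onz(d,*px(x,y),.010)[:2] for x,y in zip(xs,ys)],np.float32)*1000
print("tray",cv2.minAreaRect(q))
```

```text
block ((644.7505493164062, -16.04925537109375), (323.380615234375, 62.16877365112305), 84.5096206665039)
bore ((632.4287109375, -128.85498046875), 14.126255989074707) ((632.9186401367188, -128.3624725341797), (25.821683883666992, 27.73397445678711), 43.658363342285156)
bore ((639.4580078125, -53.11783218383789), 14.148042678833008) ((639.987060546875, -52.48801040649414), (25.664865493774414, 27.955581665039062), 59.78714370727539)
bore ((646.6237182617188, 22.493135452270508), 14.299546241760254) ((646.9344482421875, 22.745559692382812), (26.65045928955078, 27.653682708740234), 73.3505630493164)
bore ((654.1810913085938, 97.95403289794922), 14.372651100158691) ((654.1082763671875, 97.95497131347656), (27.41613006591797, 28.068225860595703), 117.09902954101562)
wheel [ 346  383  122  117 6903] ((467.9071960449219, -52.96837615966797), 32.201385498046875)
wheel [ 210  391   92   88 3137] ((473.4132995605469, 25.45448875427246), 24.61614990234375)
wheel [ 500  400  107  103 4067] ((461.8822937011719, -129.8862762451172), 28.23314094543457)
wheel [106 402  41  26 469] ((485.4781188964844, 93.93223571777344), 11.2706298828125)
wheel [ 87 414  64  50 875] ((475.346923828125, 97.59465026855469), 16.83676528930664)
tray ((469.9854431152344, -14.427780151367188), (321.9555358886719, 71.58490753173828), 86.3951187133789)
```

Run:
```python
from h import *
d=get_image("top"); s=get_image("side")
im=d["img"];S=4;box=(180,100,345,240)
U=cv2.resize(im[box[1]:box[3],box[0]:box[2]],None,fx=S,fy=S,interpolation=cv2.INTER_CUBIC);hsv=cv2.cvtColor(U,cv2.COLOR_RGB2HSV)
m=cv2.inRange(hsv,(18,130,90),(32,255,255)); m[:320]=0; m[:,:80]=0;m[:,170:]=0;m[480:]=0
ys,xs=np.nonzero(m)
q=np.array([onz(d,(x+.5)/S-.5+180,(y+.5)/S-.5+100,.044)[:2] for x,y in zip(xs,ys)],np.float32)*1000
print("escape",len(q),cv2.minEnclosingCircle(q))
T=[(206,205.6),(243.75,205.8),(283.1,209.6),(322.3,209.8)]
R=[(228.5,221.5),(259.4,196.5),(290.9,172.6),(319.7,152)]
for a,b in zip(T,R):
    (o1,r1),(o2,r2)=ray(d,*a),ray(s,*b)
    t=np.linalg.lstsq(np.c_[r1,-r2],o2-o1,rcond=None)[0]
    p,q=o1+r1*t[0],o2+r2*t[1]; print((p+q)/2*1000,np.linalg.norm(p-q)*1000, "onz top",onz(d,*a,.1)[:2]*1000)
```

```text
escape 2684 ((475.5771179199219, 97.38894653320312), 17.99333381652832)
[473.1945  98.3019 101.533 ] 0.5522769802102784 onz top [473.1586  98.3135]
[471.9044  24.5134  99.3269] 1.0472980465937365 onz top [471.3788  24.2105]
[463.5904 -51.7729 103.4606] 3.6225337395338566 onz top [462.4234 -52.9414]
[ 460.4316 -130.1806   99.6239] 0.4383671554159569 onz top [ 460.5821 -130.0145]
```

Request:
step_arm([
  {"ay": 8.4,"claw": 0.1},
  {"ay": 8.4},
  {"ay": 8.2},
  {},
  {},
], force=25)

```text
validation failed for argument at $.se...
```

```bash
cat >> h.py <<'E'
def delta(x,y,z):
    s=status.sense(); R=np.array(s["tcp_rot"]); p=np.array(s["tool_pos"])*1000
    print("t",s["clock"],"pos",p,"w",s["gripper_width"],"F",s["ft_force"]); print("R",R.tolist())
    print("delta tool mm",R.T@(np.array([x,y,z])-p))
    a=np.degrees(np.arctan2(-R[0,2],-R[1,2])); print("jaw tilt (want ~4.5)",a)
    # leveling
    print("tilt of y",R[:,1])
E
python3 -c "
from h import *
delta(461.5,-130,180)"
```

```text
t 0.4 pos [ 218.8751 -585.3476  302.6247] w 0.08828916837357885 F [ 0.0358  0.9822 -0.2139]
R [[-0.9366404170939353, -0.0001016537117877344, 0.35029233324841963], [-0.3502923470783331, 0.0001993389914673538, -0.9366403962259577], [2.5386052458251146e-05, -0.9999999749652445, -0.00022231747340208859]]
delta tool mm [-386.7601  122.6908 -341.48  ]
jaw tilt (want ~4.5) -20.505197089252135
tilt of y [-0.0001  0.0002 -1.    ]
```

Request:
step_arm([
  {"dx": 0,"dy": 0,"dz": 0,"ax": 0,"ay": 8.4,"az": 0,"claw": 0.1},
  {"dx": 0,"dy": 0,"dz": 0,"ax": 0,"ay": 8.4,"az": 0,"claw": 0.1},
  {"dx": 0,"dy": 0,"dz": 0,"ax": 0,"ay": 8.2,"az": 0,"claw": 0.1},
  {"dx": 0,"dy": 0,"dz": 0,"ax": 0,"ay": 0,"az": 0,"claw": 0.1},
], force=25)

```text
clock: 0.8
tool_pos: [0.2191, -0.5854, 0.3028]
tcp_rot: [[-0.997, -0.0, -0.079], [0.079, -0.0, -0.997], [0.0, -1.0, 0.0]]
ft_force: [-0.1, 0.7, 0.4]
gripper_width: 0.0581
```

```bash
python3 -c "
from h import *
delta(461.5,-130,180)"
```

```text
t 0.8 pos [ 219.104  -585.3705  302.8053] w 0.05814495023128362 F [-0.057   0.7061  0.398 ]
R [[-0.9968994970509082, -0.0003737398732959908, -0.07868451625417411], [0.07868464785608774, -0.0003515147318020868, -0.99689949474817], [0.00034492232422791795, -0.9999998683779416, 0.0003798324496594987]]
delta tool mm [-205.8561  122.5546 -473.0781]
jaw tilt (want ~4.5) 4.512956024124722
tilt of y [-0.0004 -0.0004 -1.    ]
```

Request:
step_arm([
  {"dx": -17,"dy": 0,"dz": -20,"ax": 0,"ay": 0,"az": 0,"claw": 0.1},
  {"dx": -17,"dy": 0,"dz": -35,"ax": 0,"ay": 0,"az": 0,"claw": 0.1},
  {"dx": -20,"dy": 0,"dz": -40,"ax": 0,"ay": 0,"az": 0,"claw": 0.1},
  {"dx": -20,"dy": 0,"dz": -40,"ax": 0,"ay": 0,"az": 0,"claw": 0.1},
  {"dx": -20,"dy": 0,"dz": -40,"ax": 0,"ay": 0,"az": 0,"claw": 0.1},
  {"dx": -20,"dy": 0,"dz": -40,"ax": 0,"ay": 0,"az": 0,"claw": 0.1},
  {"dx": -20,"dy": 0,"dz": -40,"ax": 0,"ay": 0,"az": 0,"claw": 0.1},
  {"dx": -20,"dy": 0,"dz": -40,"ax": 0,"ay": 0,"az": 0,"claw": 0.1},
  {"dx": -20,"dy": 20,"dz": -40,"ax": 0,"ay": 0,"az": 0,"claw": 0.1},
  {"dx": -20,"dy": 20,"dz": -40,"ax": 0,"ay": 0,"az": 0,"claw": 0.1},
])

```text
clock: 1.8
tool_pos: [0.443, -0.2255, 0.263]
tcp_rot: [[-0.997, 0.003, -0.075], [0.075, -0.001, -0.997], [-0.003, -1.0, 0.001]]
ft_force: [-0.1, -0.5, 0.3]
gripper_width: 0.0488
```

```bash
python3 -c "
from h import *
delta(461.5,-130,180)"
```

```text
t 1.8 pos [ 443.0188 -225.4643  262.955 ] w 0.04882922190960159 F [-0.0615 -0.4874  0.3182]
R [[-0.9972113105835445, 0.0025441760378492636, -0.07458638758203884], [0.0745842153802148, -0.0009383780287906692, -0.9972142770050941], [-0.0026070788955112885, -0.9999963233007227, 0.0007460058103409638]]
delta tool mm [-11.0933  82.9121 -96.6387]
jaw tilt (want ~4.5) 4.277458687413808
tilt of y [ 0.0025 -0.0009 -1.    ]
```

Request:
step_arm([
  {"dx": -4,"dy": 25,"dz": -35,"ax": 0,"ay": 0,"az": 0,"claw": 0.1},
  {"dx": -4,"dy": 25,"dz": -33,"ax": 0,"ay": 0,"az": 0,"claw": 0.1},
  {"dx": -3,"dy": 23,"dz": -20,"ax": 0,"ay": 0,"az": 0,"claw": 0.1},
  {"dx": 0,"dy": 10,"dz": -9,"ax": 0,"ay": 0,"az": 0,"claw": 0.1},
  {"dx": 0,"dy": 0,"dz": 0,"ax": 0,"ay": 0,"az": 0,"claw": 0.1},
])

```text
clock: 2.3
tool_pos: [0.46, -0.1298, 0.1788]
tcp_rot: [[-0.997, -0.002, -0.074], [0.074, 0.001, -0.997], [0.002, -1.0, -0.001]]
ft_force: [0.8, -0.3, 0.1]
gripper_width: 0.0486
```

```bash
python3 -c "
from h import *
delta(461.5,-130,121)
d=get_image('wrist');save('w1',d['img']);d=get_image('side');save('s1',d['img'])"
```

```text
t 2.3 pos [ 459.9649 -129.781   178.8167] w 0.04858667106809535 F [ 0.8029 -0.257   0.0716]
R [[-0.9972537639060053, -0.0023442537101180743, -0.07402320480665789], [0.07402081816393938, 0.0010891046591283047, -0.9972561016756842], [0.0024184403335295738, -0.9999966591572115, -0.0009125901429964842]]
delta tool mm [-1.6869 57.8127  0.1575]
jaw tilt (want ~4.5) 4.245101819679988
tilt of y [-0.0023  0.0011 -1.    ]
```

View pics/w1.png

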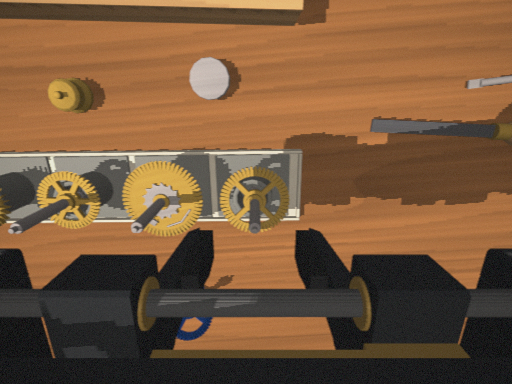

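View pics/s1.png

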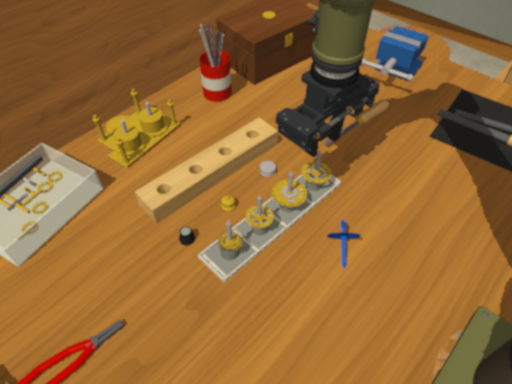

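The wrist view shows the centre wheel's arbor, top at (254,228), midway between the open fingertips. I descend and grip.

Request:
step_arm([
  {"dx": -1.5,"dy": 15,"dz": 0,"ax": 0,"ay": 0,"az": 0,"claw": 0.1},
  {"dx": 0,"dy": 20,"dz": 0,"ax": 0,"ay": 0,"az": 0,"claw": 0.1},
  {"dx": 0,"dy": 15,"dz": 0,"ax": 0,"ay": 0,"az": 0,"claw": 0.1},
  {"dx": 0,"dy": 8,"dz": 0,"ax": 0,"ay": 0,"az": 0,"claw": 0.1},
  {"dx": 0,"dy": 0,"dz": 0,"ax": 0,"ay": 0,"az": 0,"claw": -0.5},
  {"dx": 0,"dy": 0,"dz": 0,"ax": 0,"ay": 0,"az": 0,"claw": -1},
  {"dx": 0,"dy": 0,"dz": 0,"ax": 0,"ay": 0,"az": 0,"claw": -1},
  {"dx": 0,"dy": 0,"dz": 0,"ax": 0,"ay": 0,"az": 0,"claw": -1},
  {"dx": 0,"dy": 0,"dz": 0,"ax": 0,"ay": 0,"az": 0,"claw": -1},
  {"dx": 0,"dy": 0,"dz": 0,"ax": 0,"ay": 0,"az": 0,"claw": -1},
])

```text
clock: 3.4
tool_pos: [0.462, -0.131, 0.122]
tcp_rot: [[-0.997, 0.001, -0.078], [0.078, -0.0, -0.997], [-0.001, -1.0, 0.0]]
ft_force: [-0.5, 0.0, 3.0]
gripper_width: 0.0074
```

```bash
python3 -c "
from h import *
delta(633.3,-129,171)
d=get_image('wrist');save('w2',d['img'])"
```

```text
t 3.4 pos [ 461.9739 -130.9715  121.9949] w 0.007377846080067854 F [-0.4577  0.0034  2.9689]
R [[-0.9969410290466055, 0.0005667427498221949, -0.0781553798925633], [0.07815535465952317, -6.656798334130296e-05, -0.9969411898937407], [-0.0005702118373980925, -0.9999998371856662, 2.2070373200761273e-05]]
delta tool mm [-170.6759  -48.9082  -15.3545]
jaw tilt (want ~4.5) 4.482544765238457
tilt of y [ 0.0006 -0.0001 -1.    ]
```

View pics/w2.png

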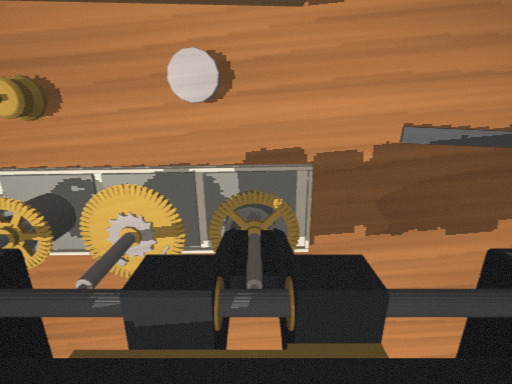

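Request:
step_arm([
  {"dx": 0,"dy": -8,"dz": 0,"ax": 0,"ay": 0,"az": 0,"claw": -1},
  {"dx": 0,"dy": -20,"dz": 0,"ax": 0,"ay": 0,"az": 0,"claw": -1},
  {"dx": 0,"dy": -20,"dz": 0,"ax": 0,"ay": 0,"az": 0,"claw": -1},
  {"dx": -10,"dy": -8,"dz": 0,"ax": 0,"ay": 0,"az": 0,"claw": -1},
  {"dx": -25,"dy": 0,"dz": -3,"ax": 0,"ay": 0,"az": 0,"claw": -1},
  {"dx": -35,"dy": 0,"dz": -3,"ax": 0,"ay": 0,"az": 0,"claw": -1},
  {"dx": -35,"dy": 0,"dz": -3,"ax": 0,"ay": 0,"az": 0,"claw": -1},
  {"dx": -35,"dy": 0,"dz": -3,"ax": 0,"ay": 0,"az": 0,"claw": -1},
  {"dx": -23,"dy": 0,"dz": -2,"ax": 0,"ay": 0,"az": 0,"claw": -1},
  {"dx": -8,"dy": 0,"dz": -1,"ax": 0,"ay": 0,"az": 0,"claw": -1},
])

```text
clock: 4.45
tool_pos: [0.6355, -0.129, 0.178]
tcp_rot: [[-0.997, 0.002, -0.077], [0.077, 0.0, -0.997], [-0.002, -1.0, -0.0]]
ft_force: [-0.4, 0.2, -1.6]
gripper_width: 0.0066
```

```bash
python3 -c "
from h import *
d=get_image('wrist');save('w3',d['img'])
d=get_image('side');save('s3',d['img'],(200,60,400,210),4)
delta(633.3,-129,122)
"
```

```text
t 4.55 pos [ 633.4311 -129.2484  177.5697] w 0.006897198459124494 F [-0.7017 -0.0052 -1.6816]
R [[-0.9969603032208533, -0.0004049132995169093, -0.07791013956478492], [0.07791011106026609, 8.572361242402567e-05, -0.9969603839902764], [0.00041036125717737194, -0.9999999143483373, -5.3916198500314686e-05]]
delta tool mm [ 0.1273 55.5698 -0.2345]
jaw tilt (want ~4.5) 4.468450558732207
tilt of y [-0.0004  0.0001 -1.    ]
```

View pics/w3.png

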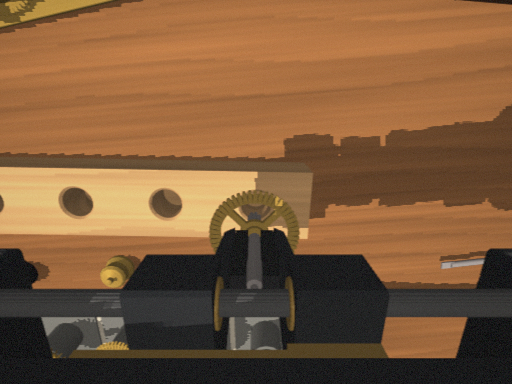

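View pics/s3.png

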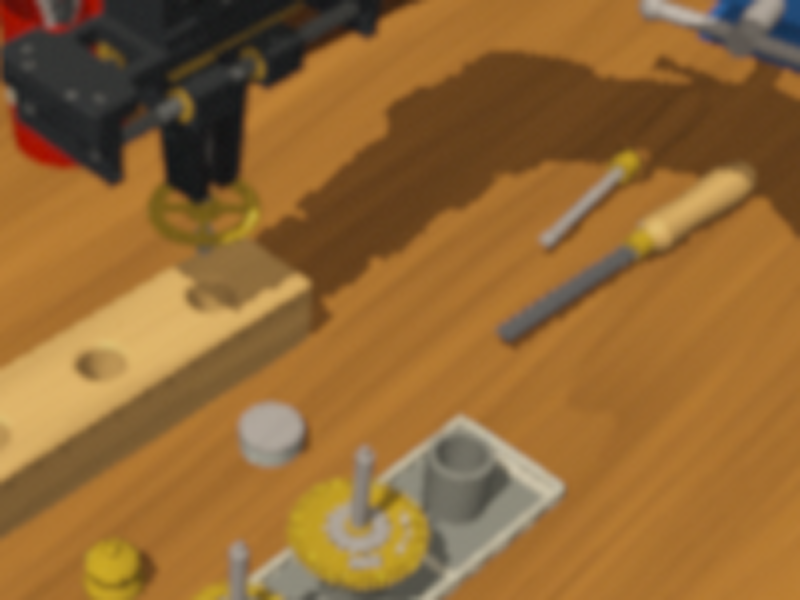

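The wheel is held level over the last bore. I lower it, slowing at the end.

Request:
step_arm([
  {"dx": 0,"dy": 10,"dz": 0,"ax": 0,"ay": 0,"az": 0,"claw": -1},
  {"dx": 0,"dy": 15,"dz": 0,"ax": 0,"ay": 0,"az": 0,"claw": -1},
  {"dx": 0,"dy": 15,"dz": 0,"ax": 0,"ay": 0,"az": 0,"claw": -1},
  {"dx": 0,"dy": 8,"dz": 0,"ax": 0,"ay": 0,"az": 0,"claw": -1},
  {"dx": 0,"dy": 4,"dz": 0,"ax": 0,"ay": 0,"az": 0,"claw": -1},
  {"dx": 0,"dy": 2,"dz": 0,"ax": 0,"ay": 0,"az": 0,"claw": -1},
  {"dx": 0,"dy": 0,"dz": 0,"ax": 0,"ay": 0,"az": 0,"claw": -1},
  {"dx": 0,"dy": 0,"dz": 0,"ax": 0,"ay": 0,"az": 0,"claw": -1},
])

```text
clock: 5.35
tool_pos: [0.6338, -0.1296, 0.1242]
tcp_rot: [[-0.997, 0.001, -0.078], [0.078, -0.0, -0.997], [-0.001, -1.0, 0.0]]
ft_force: [-0.8, 0.1, -1.8]
gripper_width: 0.0068
```

```bash
python3 -c "
from h import *
delta(633.3,-129,122)
"
```

```text
t 5.35 pos [ 633.8029 -129.6189  124.1903] w 0.006762700954952596 F [-0.8096  0.075  -1.7955]
R [[-0.9969191201411459, 0.0010024373633459001, -0.07842998799143078], [0.07842977915296602, -0.00024603107157800455, -0.9969196102047191], [-0.0010186456795108682, -0.9999994672938802, 0.00016665213838303966]]
delta tool mm [ 0.5521  2.1897 -0.5779]
jaw tilt (want ~4.5) 4.498327157053277
tilt of y [ 0.001  -0.0002 -1.    ]
```

Request:
step_arm([
  {"dx": 0,"dy": 1,"dz": 0,"ax": 0,"ay": 0,"az": 0,"claw": -1},
  {"dx": 0,"dy": 1,"dz": 0,"ax": 0,"ay": 0,"az": 0,"claw": -1},
  {"dx": 0,"dy": 0,"dz": 0,"ax": 0,"ay": 0,"az": 0,"claw": -1},
])

```text
clock: 5.65
tool_pos: [0.6337, -0.1296, 0.1221]
tcp_rot: [[-0.997, 0.001, -0.078], [0.078, -0.0, -0.997], [-0.001, -1.0, 0.0]]
ft_force: [-0.5, -0.2, 0.5]
gripper_width: 0.0069
```

Request:
step_arm([
  {"dx": 0,"dy": 0.5,"dz": 0,"ax": 0,"ay": 0,"az": 0,"claw": -1},
  {"dx": 0,"dy": 0,"dz": 0,"ax": 0,"ay": 0,"az": 0,"claw": -1},
])

```text
clock: 5.85
tool_pos: [0.6337, -0.1296, 0.1221]
tcp_rot: [[-0.997, 0.001, -0.078], [0.078, -0.0, -0.997], [-0.001, -1.0, 0.0]]
ft_force: [-1.1, 0.5, 4.9]
gripper_width: 0.0074
```

Contact felt at 4.9 N. I release and rise.

Request:
step_arm([
  {"dx": 0,"dy": -0.5,"dz": 0,"ax": 0,"ay": 0,"az": 0,"claw": -0.7},
  {"dx": 0,"dy": 0,"dz": 0,"ax": 0,"ay": 0,"az": 0,"claw": -0.4},
  {"dx": 0,"dy": 0,"dz": 0,"ax": 0,"ay": 0,"az": 0,"claw": 0.1},
  {"dx": 0,"dy": 0,"dz": 0,"ax": 0,"ay": 0,"az": 0,"claw": 0.1},
  {"dx": 0,"dy": -10,"dz": 0,"ax": 0,"ay": 0,"az": 0,"claw": 0.1},
  {"dx": 0,"dy": -25,"dz": 0,"ax": 0,"ay": 0,"az": 0,"claw": 0.1},
  {"dx": 0,"dy": -20,"dz": 0,"ax": 0,"ay": 0,"az": 0,"claw": 0.1},
  {"dx": 15,"dy": -3,"dz": 0,"ax": 0,"ay": 0,"az": 0,"claw": 0.1},
  {"dx": 30,"dy": 0,"dz": -10,"ax": 0,"ay": 0,"az": 0,"claw": 0.1},
  {"dx": 35,"dy": 0,"dz": -15,"ax": 0,"ay": 0,"az": 0,"claw": 0.1},
])

```text
clock: 6.85
tool_pos: [0.5558, -0.0992, 0.1808]
tcp_rot: [[-0.997, 0.003, -0.08], [0.08, -0.001, -0.997], [-0.003, -1.0, 0.001]]
ft_force: [0.0, 0.4, 0.2]
gripper_width: 0.0486
```

Request:
step_arm([
  {"dx": 35,"dy": 0,"dz": -15,"ax": 0,"ay": 0,"az": 0,"claw": 0.1},
  {"dx": 30,"dy": 0,"dz": -13,"ax": 0,"ay": 0,"az": 0,"claw": 0.1},
  {"dx": 20,"dy": 0,"dz": -8,"ax": 0,"ay": 0,"az": 0,"claw": 0.1},
  {"dx": 8,"dy": 0,"dz": -2.5,"ax": 0,"ay": 0,"az": 0,"claw": 0.1},
  {"dx": 0,"dy": 0,"dz": 0,"ax": 0,"ay": 0,"az": 0,"claw": 0.1},
])

```text
clock: 7.35
tool_pos: [0.4658, -0.0525, 0.1802]
tcp_rot: [[-0.997, 0.0, -0.078], [0.078, -0.0, -0.997], [-0.0, -1.0, 0.0]]
ft_force: [-0.3, -0.2, -0.8]
gripper_width: 0.0484
```

```bash
python3 -c "
from h import *
delta(466.5,-52.8,122)
d=get_image('wrist');save('w4',d['img']);d=get_image('side');save('s4',d['img'],(130,60,350,225),3.6)"
```

```text
t 7.35 pos [465.8263 -52.4935 180.1887] w 0.048393223749137966 F [-0.2685 -0.1849 -0.8117]
R [[-0.9969702546962017, 0.0002441980447176246, -0.07778336337743198], [0.07778334314615327, -9.129429828124669e-05, -0.9969702820016044], [-0.0002505593710839177, -0.9999999660163326, 7.202315950186469e-05]]
delta tool mm [-0.6809 58.1889  0.2489]
jaw tilt (want ~4.5) 4.461164713234561
tilt of y [ 0.0002 -0.0001 -1.    ]
```

View pics/w4.png

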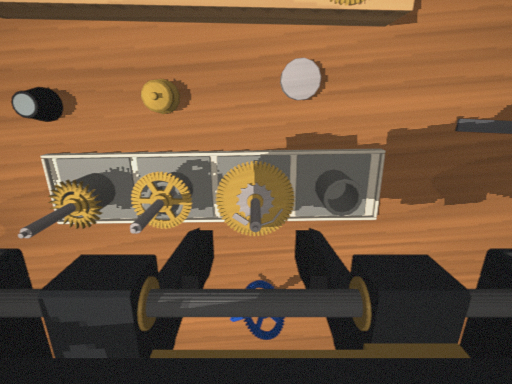

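View pics/s4.png

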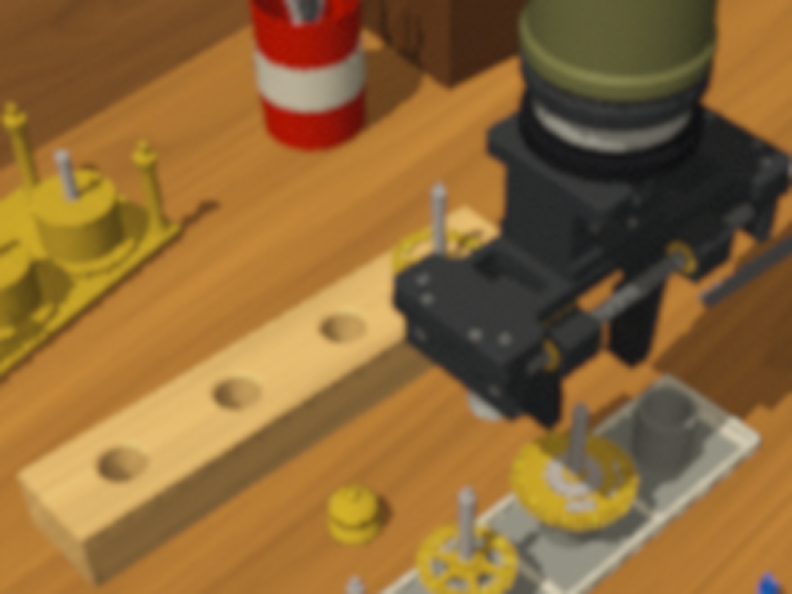

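The centre wheel stands upright in its bore. The great wheel's arbor (255,228) is centred between the fingers.

Request:
step_arm([
  {"dx": -0.7,"dy": 15,"dz": 0,"ax": 0,"ay": 0,"az": 0,"claw": 0.1},
  {"dx": 0,"dy": 20,"dz": 0,"ax": 0,"ay": 0,"az": 0,"claw": 0.1},
  {"dx": 0,"dy": 15,"dz": 0,"ax": 0,"ay": 0,"az": 0,"claw": 0.1},
  {"dx": 0,"dy": 8,"dz": 0,"ax": 0,"ay": 0,"az": 0,"claw": 0.1},
  {"dx": 0,"dy": 0,"dz": 0,"ax": 0,"ay": 0,"az": 0,"claw": -0.5},
  {"dx": 0,"dy": 0,"dz": 0,"ax": 0,"ay": 0,"az": 0,"claw": -1},
  {"dx": 0,"dy": 0,"dz": 0,"ax": 0,"ay": 0,"az": 0,"claw": -1},
  {"dx": 0,"dy": 0,"dz": 0,"ax": 0,"ay": 0,"az": 0,"claw": -1},
  {"dx": 0,"dy": 0,"dz": 0,"ax": 0,"ay": 0,"az": 0,"claw": -1},
], force=30)

```text
clock: 8.35
tool_pos: [0.4669, -0.0528, 0.1222]
tcp_rot: [[-0.997, 0.001, -0.078], [0.078, -0.0, -0.997], [-0.001, -1.0, 0.0]]
ft_force: [-0.2, -0.5, 0.5]
gripper_width: 0.0102
```

```bash
python3 -c "
from h import *
delta(640.4,-53.3,178)"
```

```text
t 8.35 pos [466.9369 -52.7588 122.1844] w 0.010232307986697393 F [-0.172  -0.4594  0.4775]
R [[-0.9969196563642465, 0.0010232501935761018, -0.07842290299162478], [0.07842281263944732, -0.00012818740444059924, -0.9969201803683719], [-0.001030151595925018, -0.9999994682633738, 4.7546384971055503e-05]]
delta tool mm [-173.0287  -55.638   -13.0613]
jaw tilt (want ~4.5) 4.4979199047670955
tilt of y [ 0.001  -0.0001 -1.    ]
```

Width is still 10.2 mm, so I check that the fingers have finished closing before lifting.

Request:
step_arm([
  {"dx": 0,"dy": 0,"dz": 0,"ax": 0,"ay": 0,"az": 0,"claw": -1},
  {"dx": 0,"dy": 0,"dz": 0,"ax": 0,"ay": 0,"az": 0,"claw": -1},
])

```text
clock: 8.55
tool_pos: [0.4669, -0.0528, 0.122]
tcp_rot: [[-0.997, 0.001, -0.078], [0.078, -0.0, -0.997], [-0.001, -1.0, 0.0]]
ft_force: [-0.6, -0.4, 3.5]
gripper_width: 0.0067
```

Request:
step_arm([
  {"dx": 0,"dy": -8,"dz": 0,"ax": 0,"ay": 0,"az": 0,"claw": -1},
  {"dx": 0,"dy": -20,"dz": 0,"ax": 0,"ay": 0,"az": 0,"claw": -1},
  {"dx": 0,"dy": -20,"dz": 0,"ax": 0,"ay": 0,"az": 0,"claw": -1},
  {"dx": -10,"dy": -8,"dz": 0,"ax": 0,"ay": 0,"az": 0,"claw": -1},
  {"dx": -25,"dy": 0,"dz": -3,"ax": 0,"ay": 0,"az": 0,"claw": -1},
  {"dx": -35,"dy": 0,"dz": -3,"ax": 0,"ay": 0,"az": 0,"claw": -1},
  {"dx": -35,"dy": 0,"dz": -3,"ax": 0,"ay": 0,"az": 0,"claw": -1},
  {"dx": -35,"dy": 0,"dz": -2,"ax": 0,"ay": 0,"az": 0,"claw": -1},
  {"dx": -25,"dy": 0,"dz": -2,"ax": 0,"ay": 0,"az": 0,"claw": -1},
  {"dx": -8,"dy": 0,"dz": 0,"ax": 0,"ay": 0,"az": 0,"claw": -1},
])

```text
clock: 9.55
tool_pos: [0.6424, -0.0529, 0.178]
tcp_rot: [[-0.997, 0.003, -0.078], [0.078, 0.0, -0.997], [-0.003, -1.0, -0.0]]
ft_force: [-0.6, -0.4, -1.2]
gripper_width: 0.0065
```

```bash
python3 -c "
from h import *
d=get_image('wrist');save('w5',d['img'])
delta(640.4,-53.3,122)
"
```

```text
t 9.6 pos [641.9593 -53.1844 177.7897] w 0.0070746942273760185 F [ 2.3271 -0.462  -1.4002]
R [[-0.9969478953933971, 0.002070173096239624, -0.0780423491062881], [0.07804241671783572, -4.822413668774234e-05, -0.9969500383004518], [-0.002067622672495387, -0.999997856026594, -0.00011348435987678142]]
delta tool mm [ 1.6608 55.7864  0.2432]
jaw tilt (want ~4.5) 4.476048764668777
tilt of y [ 0.0021 -0.     -1.    ]
```

View pics/w5.png

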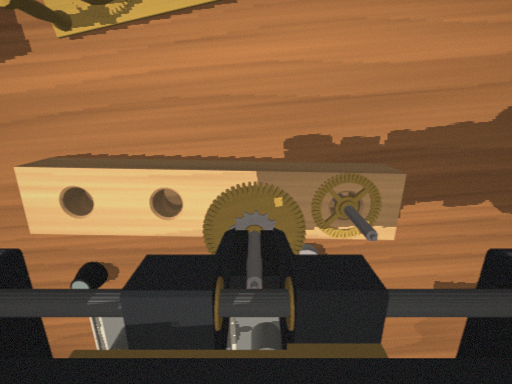

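The great wheel is held level beside the placed centre wheel (346,205). I lower it.

Request:
step_arm([
  {"dx": 0,"dy": 10,"dz": 0,"ax": 0,"ay": 0,"az": 0,"claw": -1},
  {"dx": 0,"dy": 15,"dz": 0,"ax": 0,"ay": 0,"az": 0,"claw": -1},
  {"dx": 0,"dy": 15,"dz": 0,"ax": 0,"ay": 0,"az": 0,"claw": -1},
  {"dx": 0,"dy": 8,"dz": 0,"ax": 0,"ay": 0,"az": 0,"claw": -1},
  {"dx": 0,"dy": 4,"dz": 0,"ax": 0,"ay": 0,"az": 0,"claw": -1},
  {"dx": 0,"dy": 2,"dz": 0,"ax": 0,"ay": 0,"az": 0,"claw": -1},
  {"dx": 0,"dy": 1,"dz": 0,"ax": 0,"ay": 0,"az": 0,"claw": -1},
  {"dx": 0,"dy": 0.5,"dz": 0,"ax": 0,"ay": 0,"az": 0,"claw": -1},
  {"dx": 0,"dy": 0,"dz": 0,"ax": 0,"ay": 0,"az": 0,"claw": -1},
])

```text
clock: 10.5
tool_pos: [0.6404, -0.0534, 0.1226]
tcp_rot: [[-0.997, 0.001, -0.078], [0.078, -0.0, -0.997], [-0.001, -1.0, 0.0]]
ft_force: [-0.1, 0.1, -0.7]
gripper_width: 0.0068
```

Request:
step_arm([
  {"dx": 0,"dy": 0.5,"dz": 0,"ax": 0,"ay": 0,"az": 0,"claw": -1},
  {"dx": 0,"dy": 0,"dz": 0,"ax": 0,"ay": 0,"az": 0,"claw": -1},
])

```text
clock: 10.7
tool_pos: [0.6404, -0.0534, 0.1221]
tcp_rot: [[-0.997, 0.001, -0.078], [0.078, -0.0, -0.997], [-0.001, -1.0, 0.0]]
ft_force: [-0.6, 0.4, 1.4]
gripper_width: 0.0065
```

Request:
step_arm([
  {"dx": 0,"dy": 0.3,"dz": 0,"ax": 0,"ay": 0,"az": 0,"claw": -1},
  {"dx": 0,"dy": 0,"dz": 0,"ax": 0,"ay": 0,"az": 0,"claw": -1},
])

```text
clock: 10.9
tool_pos: [0.6404, -0.0534, 0.1221]
tcp_rot: [[-0.997, 0.001, -0.078], [0.078, -0.0, -0.997], [-0.001, -1.0, 0.0]]
ft_force: [-1.4, 0.4, 4.8]
gripper_width: 0.0069
```

Request:
step_arm([
  {"dx": 0,"dy": -0.3,"dz": 0,"ax": 0,"ay": 0,"az": 0,"claw": -0.7},
  {"dx": 0,"dy": 0,"dz": 0,"ax": 0,"ay": 0,"az": 0,"claw": -0.4},
  {"dx": 0,"dy": 0,"dz": 0,"ax": 0,"ay": 0,"az": 0,"claw": 0.1},
  {"dx": 0,"dy": 0,"dz": 0,"ax": 0,"ay": 0,"az": 0,"claw": 0.1},
  {"dx": 0,"dy": -10,"dz": 0,"ax": 0,"ay": 0,"az": 0,"claw": 0.1},
  {"dx": 0,"dy": -25,"dz": 0,"ax": 0,"ay": 0,"az": 0,"claw": 0.1},
  {"dx": 0,"dy": -20,"dz": 0,"ax": 0,"ay": 0,"az": 0,"claw": 0.1},
  {"dx": 15,"dy": -3,"dz": 0,"ax": 0,"ay": 0,"az": 0,"claw": 0.1},
  {"dx": 30,"dy": 0,"dz": -10,"ax": 0,"ay": 0,"az": 0,"claw": 0.1},
  {"dx": 35,"dy": 0,"dz": -15,"ax": 0,"ay": 0,"az": 0,"claw": 0.1},
])

```text
clock: 11.9
tool_pos: [0.5626, -0.0231, 0.1808]
tcp_rot: [[-0.997, 0.003, -0.081], [0.081, -0.001, -0.997], [-0.003, -1.0, 0.001]]
ft_force: [-0.6, 0.8, -0.6]
gripper_width: 0.0482
```

Request:
step_arm([
  {"dx": 35,"dy": 0,"dz": -15,"ax": 0,"ay": 0,"az": 0,"claw": 0.1},
  {"dx": 30,"dy": 0,"dz": -13,"ax": 0,"ay": 0,"az": 0,"claw": 0.1},
  {"dx": 20,"dy": 0,"dz": -8,"ax": 0,"ay": 0,"az": 0,"claw": 0.1},
  {"dx": 8,"dy": 0,"dz": -4,"ax": 0,"ay": 0,"az": 0,"claw": 0.1},
  {"dx": 0,"dy": 0,"dz": 0,"ax": 0,"ay": 0,"az": 0,"claw": 0.1},
])

```text
clock: 12.4
tool_pos: [0.4727, 0.0256, 0.1802]
tcp_rot: [[-0.997, 0.0, -0.077], [0.077, 0.0, -0.997], [-0.0, -1.0, -0.0]]
ft_force: [1.1, 1.0, 0.2]
gripper_width: 0.0486
```

```bash
python3 -c "
from h import *
delta(473,25,122)
d=get_image('wrist');save('w6',d['img']);d=get_image('side');save('s6',d['img'],(130,60,350,225),3.6)"
```

```text
t 12.4 pos [472.6547  25.6056 180.1831] w 0.04856172205821193 F [1.0599 0.9935 0.2344]
R [[-0.9970130413646199, 0.00034695826530012336, -0.07723260301733346], [0.07723268924237199, 0.0002423814540682515, -0.9970130655932358], [-0.00032720217309906987, -0.9999999104355924, -0.00026845399057499176]]
delta tool mm [-0.372  58.1831  0.5928]
jaw tilt (want ~4.5) 4.429513400911614
tilt of y [ 0.0003  0.0002 -1.    ]
```

View pics/w6.png

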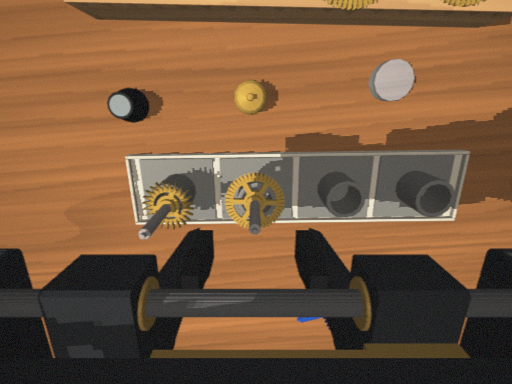

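View pics/s6.png

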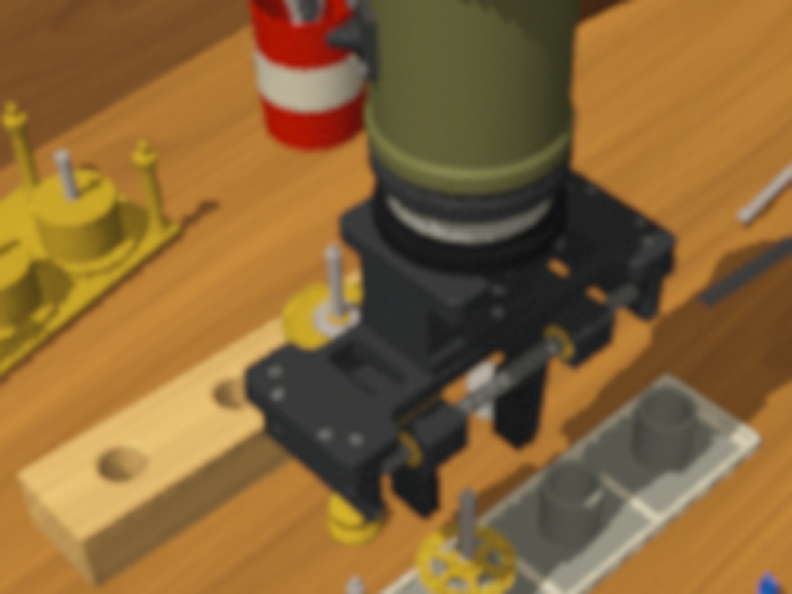

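The great wheel stands upright in its bore. The third wheel's arbor (255,228) is centred between the fingers.

Request:
step_arm([
  {"dx": -0.4,"dy": 15,"dz": 0.5,"ax": 0,"ay": 0,"az": 0,"claw": 0.1},
  {"dx": 0,"dy": 20,"dz": 0,"ax": 0,"ay": 0,"az": 0,"claw": 0.1},
  {"dx": 0,"dy": 15,"dz": 0,"ax": 0,"ay": 0,"az": 0,"claw": 0.1},
  {"dx": 0,"dy": 8,"dz": 0,"ax": 0,"ay": 0,"az": 0,"claw": 0.1},
  {"dx": 0,"dy": 0,"dz": 0,"ax": 0,"ay": 0,"az": 0,"claw": -0.5},
  {"dx": 0,"dy": 0,"dz": 0,"ax": 0,"ay": 0,"az": 0,"claw": -1},
  {"dx": 0,"dy": 0,"dz": 0,"ax": 0,"ay": 0,"az": 0,"claw": -1},
  {"dx": 0,"dy": 0,"dz": 0,"ax": 0,"ay": 0,"az": 0,"claw": -1},
  {"dx": 0,"dy": 0,"dz": 0,"ax": 0,"ay": 0,"az": 0,"claw": -1},
  {"dx": 0,"dy": 0,"dz": 0,"ax": 0,"ay": 0,"az": 0,"claw": -1},
])

```text
clock: 13.5
tool_pos: [0.4734, 0.0246, 0.1221]
tcp_rot: [[-0.997, 0.001, -0.078], [0.078, 0.0, -0.997], [-0.001, -1.0, -0.0]]
ft_force: [-0.5, 1.0, 1.8]
gripper_width: 0.0068
```

Request:
step_arm([
  {"dx": 0,"dy": 0,"dz": 0,"ax": 0,"ay": 0,"az": 0,"claw": -1},
  {"dx": 0,"dy": 0,"dz": 0,"ax": 0,"ay": 0,"az": 0,"claw": -1},
])

```text
clock: 13.7
tool_pos: [0.4734, 0.0246, 0.1221]
tcp_rot: [[-0.997, 0.001, -0.078], [0.078, 0.0, -0.997], [-0.001, -1.0, -0.0]]
ft_force: [0.2, -0.5, 5.5]
gripper_width: 0.0068
```

```bash
python3 -c "
from h import *
delta(647.6,22.3,178)"
```

```text
t 13.7 pos [473.3886  24.5821 122.0546] w 0.006760612877019386 F [ 0.1868 -0.4846  5.5085]
R [[-0.9969261187675278, 0.000845373113835172, -0.07834283032550808], [0.07834289987125394, 4.9416874707256655e-05, -0.9969264705070956], [-0.0008389033768069829, -0.9999996414510712, -0.0001154939543145734]]
delta tool mm [-173.9017  -55.7982  -11.3796]
jaw tilt (want ~4.5) 4.493317945090569
tilt of y [ 0.0008  0.     -1.    ]
```

Request:
step_arm([
  {"dx": 0,"dy": -8,"dz": 0,"ax": 0,"ay": 0,"az": 0,"claw": -1},
  {"dx": 0,"dy": -20,"dz": 0,"ax": 0,"ay": 0,"az": 0,"claw": -1},
  {"dx": 0,"dy": -20,"dz": 0,"ax": 0,"ay": 0,"az": 0,"claw": -1},
  {"dx": -10,"dy": -8,"dz": 0,"ax": 0,"ay": 0,"az": 0,"claw": -1},
  {"dx": -25,"dy": 0,"dz": -2,"ax": 0,"ay": 0,"az": 0,"claw": -1},
  {"dx": -35,"dy": 0,"dz": -3,"ax": 0,"ay": 0,"az": 0,"claw": -1},
  {"dx": -35,"dy": 0,"dz": -3,"ax": 0,"ay": 0,"az": 0,"claw": -1},
  {"dx": -35,"dy": 0,"dz": -2,"ax": 0,"ay": 0,"az": 0,"claw": -1},
  {"dx": -25,"dy": 0,"dz": -1,"ax": 0,"ay": 0,"az": 0,"claw": -1},
  {"dx": -9,"dy": 0,"dz": 0,"ax": 0,"ay": 0,"az": 0,"claw": -1},
])

```text
clock: 14.7
tool_pos: [0.6494, 0.0217, 0.1778]
tcp_rot: [[-0.997, 0.002, -0.079], [0.079, -0.0, -0.997], [-0.002, -1.0, -0.0]]
ft_force: [-0.5, 0.0, -1.2]
gripper_width: 0.007
```

```bash
python3 -c "
from h import *
d=get_image('wrist');save('w7',d['img'])
delta(647.6,22.3,122)
"
```

```text
t 14.75 pos [649.3115  21.5155 177.6636] w 0.006947110659423627 F [ 1.305  -0.5924 -0.2323]
R [[-0.9968930119064296, 0.0019418419515601247, -0.07874358425905134], [0.0787431351009606, -0.00030680276660660335, -0.9968948914236319], [-0.0019599710709655065, -0.9999980675590816, 0.0001529428109272677]]
delta tool mm [ 1.877  55.6599 -0.6558]
jaw tilt (want ~4.5) 4.516350631733349
tilt of y [ 0.0019 -0.0003 -1.    ]
```

View pics/w7.png

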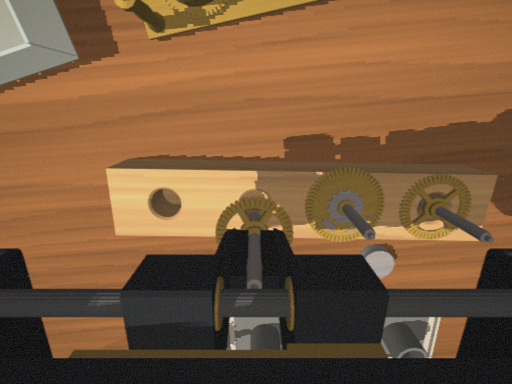

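The third wheel is held level, with the great (345,205) and centre (435,205) wheels already placed.

Request:
step_arm([
  {"dx": 0,"dy": 10,"dz": 0,"ax": 0,"ay": 0,"az": 0,"claw": -1},
  {"dx": 0,"dy": 15,"dz": 0,"ax": 0,"ay": 0,"az": 0,"claw": -1},
  {"dx": 0,"dy": 15,"dz": 0,"ax": 0,"ay": 0,"az": 0,"claw": -1},
  {"dx": 0,"dy": 8,"dz": 0,"ax": 0,"ay": 0,"az": 0,"claw": -1},
  {"dx": 0,"dy": 4,"dz": 0,"ax": 0,"ay": 0,"az": 0,"claw": -1},
  {"dx": 0,"dy": 2,"dz": 0,"ax": 0,"ay": 0,"az": 0,"claw": -1},
  {"dx": 0,"dy": 1,"dz": 0,"ax": 0,"ay": 0,"az": 0,"claw": -1},
  {"dx": 0,"dy": 0.5,"dz": 0,"ax": 0,"ay": 0,"az": 0,"claw": -1},
  {"dx": 0,"dy": 0,"dz": 0,"ax": 0,"ay": 0,"az": 0,"claw": -1},
])

```text
clock: 15.65
tool_pos: [0.6477, 0.0218, 0.1226]
tcp_rot: [[-0.997, 0.001, -0.078], [0.078, -0.0, -0.997], [-0.001, -1.0, -0.0]]
ft_force: [-0.3, -0.6, 0.2]
gripper_width: 0.0071
```

Request:
step_arm([
  {"dx": 0,"dy": 0.4,"dz": 0,"ax": 0,"ay": 0,"az": 0,"claw": -1},
  {"dx": 0,"dy": 0,"dz": 0,"ax": 0,"ay": 0,"az": 0,"claw": -1},
])

```text
clock: 15.85
tool_pos: [0.6477, 0.0218, 0.1222]
tcp_rot: [[-0.997, 0.001, -0.078], [0.078, -0.0, -0.997], [-0.001, -1.0, -0.0]]
ft_force: [-0.3, -0.2, 0.8]
gripper_width: 0.0068
```

Request:
step_arm([
  {"dx": 0,"dy": 0.3,"dz": 0,"ax": 0,"ay": 0,"az": 0,"claw": -1},
  {"dx": 0,"dy": 0,"dz": 0,"ax": 0,"ay": 0,"az": 0,"claw": -1},
])

```text
clock: 16.05
tool_pos: [0.6477, 0.0218, 0.1221]
tcp_rot: [[-0.997, 0.001, -0.078], [0.078, -0.0, -0.997], [-0.001, -1.0, -0.0]]
ft_force: [-0.9, 0.2, 5.3]
gripper_width: 0.0071
```

Contact. I release and go to the escape wheel.

Request:
step_arm([
  {"dx": 0,"dy": -0.3,"dz": 0,"ax": 0,"ay": 0,"az": 0,"claw": -0.7},
  {"dx": 0,"dy": 0,"dz": 0,"ax": 0,"ay": 0,"az": 0,"claw": -0.4},
  {"dx": 0,"dy": 0,"dz": 0,"ax": 0,"ay": 0,"az": 0,"claw": 0.1},
  {"dx": 0,"dy": 0,"dz": 0,"ax": 0,"ay": 0,"az": 0,"claw": 0.1},
  {"dx": 0,"dy": -10,"dz": 0,"ax": 0,"ay": 0,"az": 0,"claw": 0.1},
  {"dx": 0,"dy": -25,"dz": 0,"ax": 0,"ay": 0,"az": 0,"claw": 0.1},
  {"dx": 0,"dy": -20,"dz": 0,"ax": 0,"ay": 0,"az": 0,"claw": 0.1},
  {"dx": 15,"dy": -3,"dz": 0,"ax": 0,"ay": 0,"az": 0,"claw": 0.1},
  {"dx": 30,"dy": 0,"dz": -10,"ax": 0,"ay": 0,"az": 0,"claw": 0.1},
  {"dx": 35,"dy": 0,"dz": -15,"ax": 0,"ay": 0,"az": 0,"claw": 0.1},
])

```text
clock: 17.05
tool_pos: [0.57, 0.052, 0.1809]
tcp_rot: [[-0.997, 0.003, -0.081], [0.081, -0.001, -0.997], [-0.003, -1.0, 0.0]]
ft_force: [0.3, 0.1, -0.0]
gripper_width: 0.0486
```

Request:
step_arm([
  {"dx": 35,"dy": 0,"dz": -15,"ax": 0,"ay": 0,"az": 0,"claw": 0.1},
  {"dx": 33,"dy": 0,"dz": -12,"ax": 0,"ay": 0,"az": 0,"claw": 0.1},
  {"dx": 22,"dy": 0,"dz": -8,"ax": 0,"ay": 0,"az": 0,"claw": 0.1},
  {"dx": 8.5,"dy": 0,"dz": -2.5,"ax": 0,"ay": 0,"az": 0,"claw": 0.1},
  {"dx": 0,"dy": 0,"dz": 0,"ax": 0,"ay": 0,"az": 0,"claw": 0.1},
])

```text
clock: 17.55
tool_pos: [0.4742, 0.0986, 0.1803]
tcp_rot: [[-0.997, 0.0, -0.077], [0.077, 0.0, -0.997], [-0.0, -1.0, -0.0]]
ft_force: [0.8, 0.4, 0.5]
gripper_width: 0.0484
```

```bash
python3 -c "
from h import *
delta(474.5,98,122)
d=get_image('wrist');save('w8',d['img']);d=get_image('side');save('s8',d['img'],(130,60,350,225),3.6)"
```

```text
t 17.55 pos [474.2302  98.5629 180.3052] w 0.04837982929383449 F [0.7664 0.4491 0.526 ]
R [[-0.9970140570649562, 0.00032742955030593614, -0.07721957526926784], [0.07721963739850098, 0.00018153439796559972, -0.9970140894918718], [-0.0003124338658633287, -0.9999999299175737, -0.00020627633776071943]]
delta tool mm [-0.2942 58.3052  0.5524]
jaw tilt (want ~4.5) 4.42876466458419
tilt of y [ 0.0003  0.0002 -1.    ]
```

View pics/w8.png

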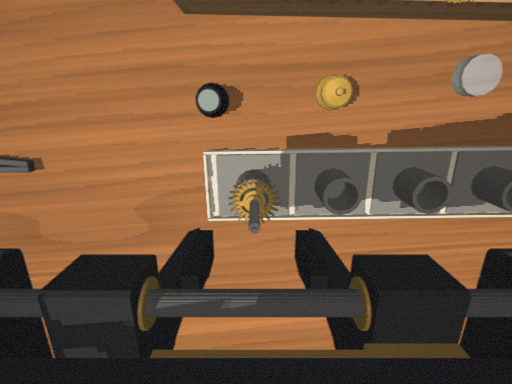

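View pics/s8.png

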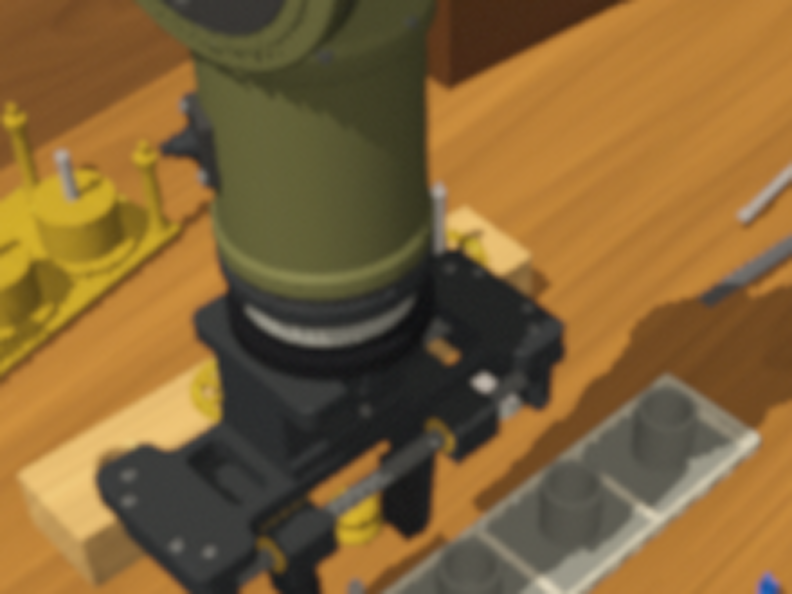

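The escape wheel's arbor (254,228) is centred between the fingers. Three tubes are empty.

Request:
step_arm([
  {"dx": -0.3,"dy": 15,"dz": 0.5,"ax": 0,"ay": 0,"az": 0,"claw": 0.1},
  {"dx": 0,"dy": 20,"dz": 0,"ax": 0,"ay": 0,"az": 0,"claw": 0.1},
  {"dx": 0,"dy": 15,"dz": 0,"ax": 0,"ay": 0,"az": 0,"claw": 0.1},
  {"dx": 0,"dy": 8,"dz": 0,"ax": 0,"ay": 0,"az": 0,"claw": 0.1},
  {"dx": 0,"dy": 0,"dz": 0,"ax": 0,"ay": 0,"az": 0,"claw": -0.5},
  {"dx": 0,"dy": 0,"dz": 0,"ax": 0,"ay": 0,"az": 0,"claw": -1},
  {"dx": 0,"dy": 0,"dz": 0,"ax": 0,"ay": 0,"az": 0,"claw": -1},
  {"dx": 0,"dy": 0,"dz": 0,"ax": 0,"ay": 0,"az": 0,"claw": -1},
  {"dx": 0,"dy": 0,"dz": 0,"ax": 0,"ay": 0,"az": 0,"claw": -1},
  {"dx": 0,"dy": 0,"dz": 0,"ax": 0,"ay": 0,"az": 0,"claw": -1},
])

```text
clock: 18.65
tool_pos: [0.4749, 0.0977, 0.1221]
tcp_rot: [[-0.997, 0.001, -0.078], [0.078, 0.0, -0.997], [-0.001, -1.0, -0.0]]
ft_force: [-0.5, -0.6, 1.9]
gripper_width: 0.0068
```

Request:
step_arm([
  {"dx": 0,"dy": 0,"dz": 0,"ax": 0,"ay": 0,"az": 0,"claw": -1},
  {"dx": 0,"dy": 0,"dz": 0,"ax": 0,"ay": 0,"az": 0,"claw": -1},
])

```text
clock: 18.85
tool_pos: [0.4749, 0.0977, 0.1221]
tcp_rot: [[-0.997, 0.001, -0.078], [0.078, 0.0, -0.997], [-0.001, -1.0, -0.0]]
ft_force: [-0.7, 0.7, 4.2]
gripper_width: 0.0068
```

```bash
python3 -c "
from h import *
delta(654.7,98,178)"
```

```text
t 18.85 pos [474.8762  97.7201 122.1247] w 0.006758320924191961 F [-0.7287  0.6914  4.1974]
R [[-0.9969234852300707, 0.0007148217525838206, -0.07837763473460309], [0.07837776974146164, 0.00016280882026364847, -0.9969237175951037], [-0.0006998621887576437, -0.999999731261539, -0.00021833407125364425]]
delta tool mm [-179.2878  -55.7467  -14.3854]
jaw tilt (want ~4.5) 4.495318318869124
tilt of y [ 0.0007  0.0002 -1.    ]
```

Request:
step_arm([
  {"dx": 0,"dy": -8,"dz": 0,"ax": 0,"ay": 0,"az": 0,"claw": -1},
  {"dx": 0,"dy": -20,"dz": 0,"ax": 0,"ay": 0,"az": 0,"claw": -1},
  {"dx": 0,"dy": -20,"dz": 0,"ax": 0,"ay": 0,"az": 0,"claw": -1},
  {"dx": -12,"dy": -8,"dz": 0,"ax": 0,"ay": 0,"az": 0,"claw": -1},
  {"dx": -26,"dy": 0,"dz": -3,"ax": 0,"ay": 0,"az": 0,"claw": -1},
  {"dx": -35,"dy": 0,"dz": -3,"ax": 0,"ay": 0,"az": 0,"claw": -1},
  {"dx": -36,"dy": 0,"dz": -3,"ax": 0,"ay": 0,"az": 0,"claw": -1},
  {"dx": -36,"dy": 0,"dz": -3,"ax": 0,"ay": 0,"az": 0,"claw": -1},
  {"dx": -25,"dy": 0,"dz": -2,"ax": 0,"ay": 0,"az": 0,"claw": -1},
  {"dx": -9,"dy": 0,"dz": -0.5,"ax": 0,"ay": 0,"az": 0,"claw": -1},
])

```text
clock: 19.85
tool_pos: [0.6565, 0.0976, 0.178]
tcp_rot: [[-0.997, 0.002, -0.079], [0.079, -0.0, -0.997], [-0.002, -1.0, 0.0]]
ft_force: [-0.5, -1.1, -0.8]
gripper_width: 0.0067
```

```bash
python3 -c "
from h import *
d=get_image('wrist');save('w9',d['img'])
delta(654.7,98,122)
"
```

```text
t 19.9 pos [656.8151  97.5357 177.9388] w 0.006771916611266585 F [ 1.6293 -0.8299 -1.5646]
R [[-0.9968543689028433, 0.0028276741721913455, -0.07920461765635856], [0.07920396852553495, -0.0003409880664901158, -0.996858372637229], [-0.0028457985030708624, -0.9999959439847316, 0.00011595242768965846]]
delta tool mm [ 2.3044 55.9324 -0.3018]
jaw tilt (want ~4.5) 4.542848639668595
tilt of y [ 0.0028 -0.0003 -1.    ]
```

View pics/w9.png

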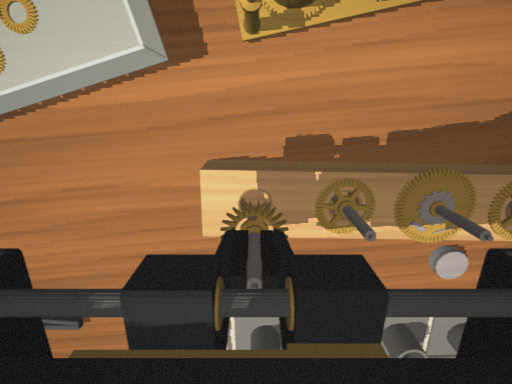

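The escape wheel is held level over the leftmost bore (255,200).

Request:
step_arm([
  {"dx": 0,"dy": 10,"dz": 0,"ax": 0,"ay": 0,"az": 0,"claw": -1},
  {"dx": 0,"dy": 15,"dz": 0,"ax": 0,"ay": 0,"az": 0,"claw": -1},
  {"dx": 0,"dy": 15,"dz": 0,"ax": 0,"ay": 0,"az": 0,"claw": -1},
  {"dx": 0,"dy": 8,"dz": 0,"ax": 0,"ay": 0,"az": 0,"claw": -1},
  {"dx": 0,"dy": 4,"dz": 0,"ax": 0,"ay": 0,"az": 0,"claw": -1},
  {"dx": 0,"dy": 2,"dz": 0,"ax": 0,"ay": 0,"az": 0,"claw": -1},
  {"dx": 0,"dy": 1,"dz": 0,"ax": 0,"ay": 0,"az": 0,"claw": -1},
  {"dx": 0,"dy": 0.5,"dz": 0,"ax": 0,"ay": 0,"az": 0,"claw": -1},
  {"dx": 0,"dy": 0,"dz": 0,"ax": 0,"ay": 0,"az": 0,"claw": -1},
])

```text
clock: 20.8
tool_pos: [0.6545, 0.0981, 0.1228]
tcp_rot: [[-0.997, 0.001, -0.078], [0.078, 0.0, -0.997], [-0.001, -1.0, -0.0]]
ft_force: [-1.0, 0.2, -1.3]
gripper_width: 0.0068
```

Request:
step_arm([
  {"dx": 0,"dy": 0.5,"dz": 0,"ax": 0,"ay": 0,"az": 0,"claw": -1},
  {"dx": 0,"dy": 0,"dz": 0,"ax": 0,"ay": 0,"az": 0,"claw": -1},
])

```text
clock: 21.0
tool_pos: [0.6546, 0.098, 0.1223]
tcp_rot: [[-0.997, 0.001, -0.078], [0.078, 0.0, -0.997], [-0.001, -1.0, -0.0]]
ft_force: [0.4, 0.0, 0.5]
gripper_width: 0.0069
```

Request:
step_arm([
  {"dx": 0,"dy": 0.3,"dz": 0,"ax": 0,"ay": 0,"az": 0,"claw": -1},
  {"dx": 0,"dy": 0,"dz": 0,"ax": 0,"ay": 0,"az": 0,"claw": -1},
])

```text
clock: 21.2
tool_pos: [0.6546, 0.098, 0.1222]
tcp_rot: [[-0.997, 0.001, -0.078], [0.078, 0.0, -0.997], [-0.001, -1.0, -0.0]]
ft_force: [-0.0, -0.2, 5.1]
gripper_width: 0.0069
```

Contact. I release, rise and back away.

Request:
step_arm([
  {"dx": 0,"dy": -0.3,"dz": 0,"ax": 0,"ay": 0,"az": 0,"claw": -0.7},
  {"dx": 0,"dy": 0,"dz": 0,"ax": 0,"ay": 0,"az": 0,"claw": -0.4},
  {"dx": 0,"dy": 0,"dz": 0,"ax": 0,"ay": 0,"az": 0,"claw": 0.1},
  {"dx": 0,"dy": 0,"dz": 0,"ax": 0,"ay": 0,"az": 0,"claw": 0.1},
  {"dx": 0,"dy": -10,"dz": 0,"ax": 0,"ay": 0,"az": 0,"claw": 0.1},
  {"dx": 0,"dy": -25,"dz": 0,"ax": 0,"ay": 0,"az": 0,"claw": 0.1},
  {"dx": 0,"dy": -30,"dz": 0,"ax": 0,"ay": 0,"az": 0,"claw": 0.1},
  {"dx": 15,"dy": -30,"dz": 0,"ax": 0,"ay": 0,"az": 0,"claw": 0.1},
  {"dx": 30,"dy": -30,"dz": 10,"ax": 0,"ay": 0,"az": 0,"claw": 0.1},
  {"dx": 35,"dy": -25,"dz": 20,"ax": 0,"ay": 0,"az": 0,"claw": 0.1},
])

```text
clock: 22.2
tool_pos: [0.5724, 0.076, 0.2739]
tcp_rot: [[-0.997, 0.004, -0.076], [0.076, 0.002, -0.997], [-0.004, -1.0, -0.002]]
ft_force: [0.3, 0.1, 0.0]
gripper_width: 0.0487
```

Request:
step_arm([
  {"dx": 25,"dy": 0,"dz": 35,"ax": 0,"ay": 0,"az": 0,"claw": 0.1},
  {"dx": 25,"dy": 0,"dz": 35,"ax": 0,"ay": 0,"az": 0,"claw": 0.1},
  {"dx": 25,"dy": 0,"dz": 35,"ax": 0,"ay": 0,"az": 0,"claw": 0.1},
  {"dx": 20,"dy": 0,"dz": 35,"ax": 0,"ay": 0,"az": 0,"claw": 0.1},
  {"dx": 10,"dy": 0,"dz": 35,"ax": 0,"ay": 0,"az": 0,"claw": 0.1},
  {"dx": 0,"dy": 0,"dz": 35,"ax": 0,"ay": 0,"az": 0,"claw": 0.1},
  {"dx": 0,"dy": 0,"dz": 30,"ax": 0,"ay": 0,"az": 0,"claw": 0.1},
  {"dx": 0,"dy": 0,"dz": 20,"ax": 0,"ay": 0,"az": 0,"claw": 0.1},
  {"dx": 0,"dy": 0,"dz": 8,"ax": 0,"ay": 0,"az": 0,"claw": 0.1},
  {"dx": 0,"dy": 0,"dz": 0,"ax": 0,"ay": 0,"az": 0,"claw": 0.1},
])

```text
clock: 23.2
tool_pos: [0.4464, -0.1854, 0.2722]
tcp_rot: [[-0.997, 0.001, -0.08], [0.08, -0.001, -0.997], [-0.001, -1.0, 0.0]]
ft_force: [0.3, 0.1, 0.8]
gripper_width: 0.0485
```

```bash
python3 -c "
from h import *
d=get_image('top');save('t10',d['img'],(160,80,360,230),4);d=get_image('side');save('s10',d['img'],(120,80,340,245),3.6)
print(status.sense()['clock'],status.sense()['tool_pos'])"
```

```text
23.3 [ 0.4467 -0.1833  0.272 ]
```

View pics/t10.png

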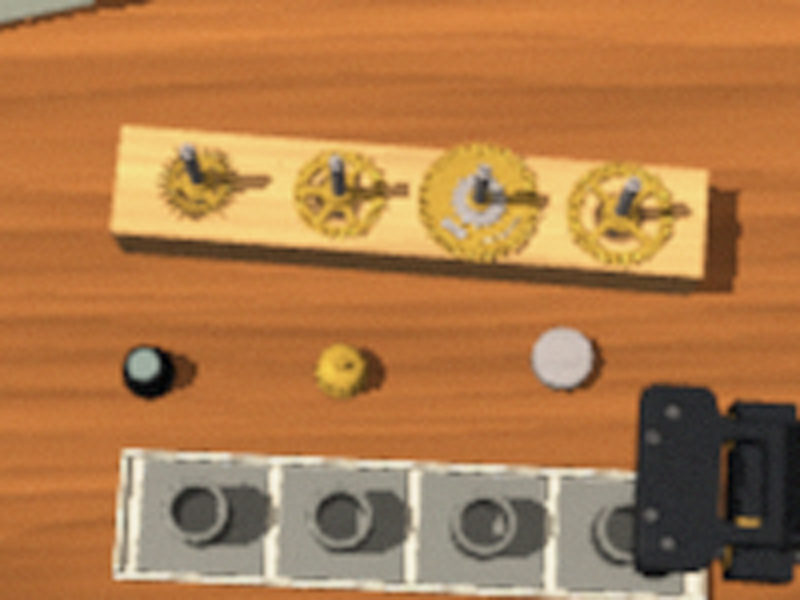

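View pics/s10.png

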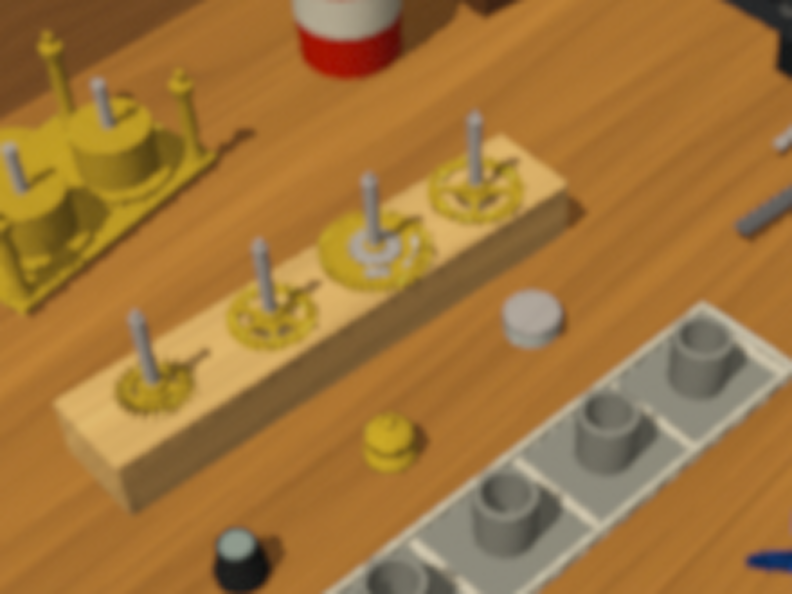

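All four wheels stand upright and flat on the block, in the order escape, third, great, centre (crop pixels (197,180), (340,193), (480,203), (622,215)). The tubes are empty.

```bash
python3 -c "
from cell import job; print(job.job_done())"
```

```text
the job is handed in; nothing more can be done
None
```

All four wheels are in the block, and I handed the job in at about 23 s of the 93 s allowed. I gripped each wheel by its arbor, carried it level to the bore matching its place on the tray, and lowered it until I felt contact at about 5 N before letting go.

The last top and side pictures show the wheels upright and lying flat. From left to right they stand escape, third, great, centre, the same order as on the tray. The tubes are empty, the blue look-alike and the small parts were not touched, and the gripper is clear of everything. No check failed; the two ways I measured the arbor positions differed by up to about 4 mm for the great wheel, and it still seated in its bore.

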